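Turn a flame-cut blank dross side up and lay it out for chipping

ROBOT

A 6-joint arm with a two-finger parallel gripper is mounted at the origin on the work surface; the furniture and walls round the work are solid. World frame = base frame: x ahead of the robot, y to its left, z up, the work surface at z = 0. Lengths are in m, angles in rad, forces in N, time in s.
With the tool pointing down it reaches from about 0.325 to 0.85 m from the base axis. Payload 15.5 kg.
Tool frame: the origin (TCP) lies where the fingers leave the gripper's body, on its centre line; the fingertips stand 78 mm ahead of it and the grasp point (between the pads) lies 60 mm ahead of it (arm.grip_point_offset is the distance from the TCP to the grasp point, in m); y points along the fingers, x is the direction in which the jaws open and shut, and the axes are right-handed (so a half turn about y gives the same grasp; the last joint's range is limited). The gripper opens to 91 mm and grips with 3 to 60 N. Pads are 32 mm wide; open, the fingers measure 118 mm over their backs; the gripper's body (76 mm by 178 mm) begins 60 mm behind the grasp point.
Start: joints at [1.036, 0.494, 1.345, -0, 1.302, -0.096], TCP at [0.266, 0.566, 0.292] pointing down, gripper open.
Joint ranges: [-2.91, 2.91], [-0.82, 2.16], [0.22, 2.67], [-1.22, 4.37], [0.12, 2.79], [-3.08, 3.08]. Speed limits (rad/s): [1.89, 1.89, 2.57, 3.01, 3.01, 3.01].

INTERFACE

Orientations are given as a rotation vector (axis times angle).
In Python, from bench import arm, vision, recognise, silhouettes, tip_of gives the robot as it stands. Calls block until the motion is done:
- arm.goto(position, orientation): joint-space move of the TCP to a pose.
- arm.move_l(position, max_speed=0.15, rot=None, contact_N=None): straight line of the TCP; rot=None keeps the orientation; max_speed is the mean speed in m/s. With contact_N (N) it stops when the force on the tool has changed by that much, and returns True; else False.
- arm.goto_joints(angles): joint-space move.
- arm.open_jaws() and arm.grasp(grasp_force=None): open the fingers fully, or close them until they stop; grasp_force is the grip in N (None keeps the last).
- arm.wait(seconds).
- arm.inverse_kinematics(position, orientation): joint angles nearest the present ones, or None.
- arm.sense(): the state.
- vision.grab_frame(name): name is "scene" or "top"; returns the picture (420x560x3 uint8, red, green, blue); there is no depth.
- vision.calibration(name): a dict with "fx", "fy", "cx", "cy" (pixels), "pose" (4x4, takes a point from camera to world coordinates). Camera axes: x right, y up, looking along -z (the intrinsics and any distortion apply to the point x, -y, -z); pixel columns grow to the right and rows downward; lengths in m; the calibration is good to about 2 mm. A picture is of the moment at which its call begins. calibration takes no time and is no camera call.
A pose or a line that the arm cannot do raises arm.MotionError and nothing moves.
- arm.hand_in(): hands the job in, once; it reports no verdict.
Trained networks look in the newest picture that a camera, given by its name, has taken for a name from the list of things; names that differ only in an ending like _2 or _b are one class to them, and where a whole thing is asked for, a point or a joint stands for the part that bears it (a point fixed in the world has none). Each returns a list of dicts, best first, with "score" (0 to 1); they miss things now and then, are a little off and sometimes report something else, mostly with a low value. They report only what shows in the picture. A call takes as long as a camera call. They do not tell look-alikes from the thing itself.
- recognise(camera, name): "centre" ([column, row] as shares, 0 to 1, of the picture: columns of its width, rows of its height, amid what is visible of it).
- silhouettes(camera, name): "mask" (420x560 bool, what is visible of it) and "centre" ([column, row] as shares, 0 to 1, of the picture: columns of its width, rows of its height, amid what is visible of it).
- tip_of(camera, name): "centre" ([column, row] as shares, 0 to 1, of the picture: columns of its width, rows of its height: a listed point, or the origin of a listed thing).
The state is a dict: "time": time; "joint_positions": joint angles; "qd": joint speeds; "joint_torque": joint torques, N m; "ee_pos": TCP position; "orientation": TCP orientation; "force": force on the tool from outside, world axes, zero at the start; "wrist_torque": the same for the moment, N m; "width": finger opening in m.
Only numpy, scipy, OpenCV 4.12 (cv2) and the standard library are available. Lean on these libraries where they do the work, as an engineer would, in place of code of your own. Each camera call takes 0.05 s, during which the arm holds its last target. There are 200 camera calls.

TASK

Take the flame-cut blank off the sloping cooling rack and turn it over by letting it tip and drop over the edge bar of the turn-over chute, so that it comes to lie on the run-out below with its rusty dross side up. Then pick it up and lay it flat on the chipping plate, dross side still up, lengthwise in front of the angle-iron stop with a short end close up against it (within a centimetre), and let go. Leave the grease tin, rusty cup and tape measure where they are.

Things in the scene. Friction and masses are not known exactly. Their poses are not given: they have to be found in the camera images.
- blank: flame-cut steel blank, 120 x 60 x 10 mm, 0.55 kg. Origin in the plate's middle; y along the 120 mm, x across the 60 mm, z out of the clean bright face. The rusty -z face has a 2.5 mm high dross bead along each long edge, 3.5 mm in from it. It starts clean face up on the rack, sloping 30 deg, its length level; grip its long sides (60 mm) with the tool square to the face
- rack: fixed cooling rack: two 12 mm bars at its y = -38 and +38 mm, sloping 30 deg down to its -x; upturned ends, 8 mm proud of the blank's top face, hold the blank's lower long side. Origin on the table, z up. The blank's middle is at x -30, z 75 mm, y within 12 mm; between the bars it is open for 40 mm under the blank
- chute: fixed turn-over chute of steel sheet on a blue frame. Origin on the table, z up. Run-out sloping 25 deg down to its -x: top face from (x 135, z 151 mm) to (x -155, z 16 mm), ending at a 36 mm lip; 220 mm wide between 12 mm flanges. Over its back part a short ramp rises towards -x to the edge bar; under the bar it is open for about 105 mm. A blank may come to rest anywhere down to the lip, askew
- edge_bar: tipping edge at the ramp's top, part of the chute: round bar, 10 mm thick, 232 mm long in y, level. Origin mid-length on its top line (232 mm up, at the chute's x = 55 mm); axes as the chute's. A blank let go level, length along x, a few mm above the bar, its middle 15 to 25 mm to the bar's -x side, tips off and turns over as it falls; with 40 mm or more it may not
- bed: fixed chipping plate of dark steel, 200 mm (x) by 140 mm (y), top 25 mm above the table. Origin on the table under its middle, z up. A rusty angle-iron stop, 115 mm long in y, stands 40 mm above the plate with its upright face at x = +55 mm, facing -x: a blank touching it, length along x, has its middle at x = -5 mm
- grease_tin: orange tin, 67 mm wide and 60 mm high; leave alone
- rusty_cup: cut-down rusty tin with stubs in it, 70 mm wide and 114 mm high; leave alone
- tape_measure: yellow tape measure standing on its edge, 92 mm long, 34 mm thick, 65 mm high; leave alone
Not all that is in view belongs to the job. What is shaped like the blank but green or pink is not meant.

How it is judged:
On the way, in this order (a step that is already met when the one before it is completed fails the run):
1. the blank comes down on the edge bar of the chute (contact force between blank and edge_bar above 0.3 N).
2. the blank lies still on the run-out, turned dross side up, let go (angle between blank's own z axis and vertical above 2.3 rad and contact force between blank and chute above 0.5 N and contact force between the fingers and blank below 0.1 N and linear speed of blank below 0.03 m/s and x of blank in the frame of chute below 0.06 m), for 0.2 s.
At the end, for the whole second after the job is handed in: the blank lies at rest flat on the chipping plate (within 6 degrees), dross side up, its length square to the stop within 11 degrees, its near end within about 11 mm of the stop's face and its middle within 35 mm of the plate's middle line (angle between blank's own z axis and vertical above 3.03 rad and z of blank in the frame of bed between 0.024 and 0.036 m and x of blank in the frame of bed between -0.0165 and 0 m and y of blank in the frame of bed between -0.035 and 0.035 m and angle between the y axis of blank and the x axis of bed, either way round below 0.2 rad and linear speed of blank below 0.02 m/s); the robot touches nothing.
It fails at once if the grease tin is pushed out of place (more than 30 mm) (distance of grease_tin from where it was at the start of the episode above 0.03 m).
It fails at once if the rusty cup is pushed out of place (more than 30 mm) (distance of rusty_cup from where it was at the start of the episode above 0.03 m).
It fails at once if the tape measure is pushed out of place (more than 30 mm) (distance of tape_measure from where it was at the start of the episode above 0.03 m).
It also fails if it takes over 54 s, if anything falls off the work surface, if the arm or the gripper's body presses on something with over 40 N, if the wrist force passes 120 N, or if a joint passes its speed limit or range.

## Working session

There is one attempt and no reset: what is moved stays moved. The work goes in short steps, each a Python script; the robot and the scene stay as the last script left them, time stands still between calls to the robot, and variables do not carry over. Pictures are saved under pics/ and viewed, about 8 in all and at most 12, crops included, and the job is handed in when it is done.

```bash
mkdir -p pics; ls; python3 - <<'E'
from bench import arm, vision, recognise, silhouettes, tip_of
import cv2, numpy as np
np.set_printoptions(precision=4,suppress=True)
for c in ["scene","top"]:
    im=vision.grab_frame(c); cv2.imwrite(f"pics/{c}0.png",cv2.cvtColor(im,cv2.COLOR_RGB2BGR))
    k=vision.calibration(c); print(c,{a:(b if a!='pose' else np.array(b).round(4).tolist()) for a,b in k.items()})
    for n in ["blank","rack","chute","edge_bar","bed","grease_tin","rusty_cup","tape_measure"]:
        print(n,"T",[(np.round(np.array(d["centre"])*[560,420],1).tolist(),round(d["score"],2)) for d in tip_of(c,n)][:4],"R",[(np.round(np.array(d["centre"])*[560,420],1).tolist(),round(d["score"],2)) for d in recognise(c,n)][:4])
print(arm.sense())
E
```

```text
pics
scene {'fx': 500.8687018856423, 'fy': 500.8687018856423, 'cx': 276.80815408760384, 'cy': 212.22947927842768, 'pose': [[0.8888, 0.307, -0.3403, -0.0361], [-0.4582, 0.6166, -0.6403, -1.0216], [0.0133, 0.725, 0.6886, 1.2436], [0.0, 0.0, 0.0, 1.0]]}
blank T [([226.0, 179.8], 0.95), ([201.8, 215.9], 0.8), ([242.8, 301.1], 0.63)] R [([199.5, 217.1], 0.8), ([243.2, 300.8], 0.77), ([376.6, 280.5], 0.69), ([224.2, 181.6], 0.59)]
rack T [([236.5, 194.4], 0.56)] R [([243.3, 195.2], 0.8)]
chute T [([296.7, 237.3], 0.75), ([233.9, 191.8], 0.72)] R [([299.1, 224.9], 0.78)]
edge_bar T [([315.0, 183.5], 0.67), ([375.8, 283.1], 0.41)] R [([319.8, 190.9], 0.51)]
bed T [([325.2, 324.1], 0.72)] R [([326.6, 320.4], 0.62)]
grease_tin T [([291.4, 186.9], 0.86)] R [([290.7, 178.3], 0.83)]
rusty_cup T [([283.8, 171.4], 0.79)] R [([281.9, 162.1], 0.75)]
tape_measure T [([376.6, 284.4], 0.97), ([281.9, 172.3], 0.36)] R [([374.3, 280.8], 0.98)]
top {'fx': 436.3991665239048, 'fy': 436.3991665239048, 'cx': 282.395468731743, 'cy': 205.237668690554, 'pose': [[0.0854, 0.9751, -0.2049, 0.2301], [-0.9963, 0.0829,
[... 511 characters left out ...]
], 0.63)]
grease_tin T [([223.9, 163.1], 0.76)] R [([218.8, 160.8], 0.72)]
rusty_cup T [([202.3, 160.5], 0.91)] R [([198.4, 158.5], 0.95)]
tape_measure T [([373.4, 175.2], 0.74)] R [([375.8, 174.7], 0.61), ([295.7, 164.0], 0.35)]
{'time': 1.7, 'joint_positions': array([ 1.0356,  0.4936,  1.3455,  0.    ,  1.3025, -0.0955]), 'qd': array([ 0.0005,  0.0004,  0.0009, -0.0001,  0.0007,  0.0016]), 'joint_torque': array([ -0.0007, -87.8689, -38.2242,   0.0707,   0.0441,   0.    ]), 'ee_pos': array([0.2661, 0.5655, 0.2922]), 'orientation': array([-1.3857, -0.8795,  0.8795]), 'force': array([-0.5292, -0.4425, -0.5738]), 'wrist_torque': array([ 0.0343,  0.0488, -0.0048]), 'width': 0.09093841120898316}
```

```bash
python3 - <<'E'
import cv2
a=cv2.imread("pics/scene0.png")[120:400,130:480]; b=cv2.imread("pics/top0.png")[100:380,130:480]
cv2.imwrite("pics/s1.png",cv2.resize(a,None,fx=2.14,fy=2.14,interpolation=cv2.INTER_CUBIC)); cv2.imwrite("pics/t1.png",cv2.resize(b,None,fx=2.14,fy=2.14,interpolation=cv2.INTER_CUBIC))
E
```

```text
(no output)
```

View pics/s1.png

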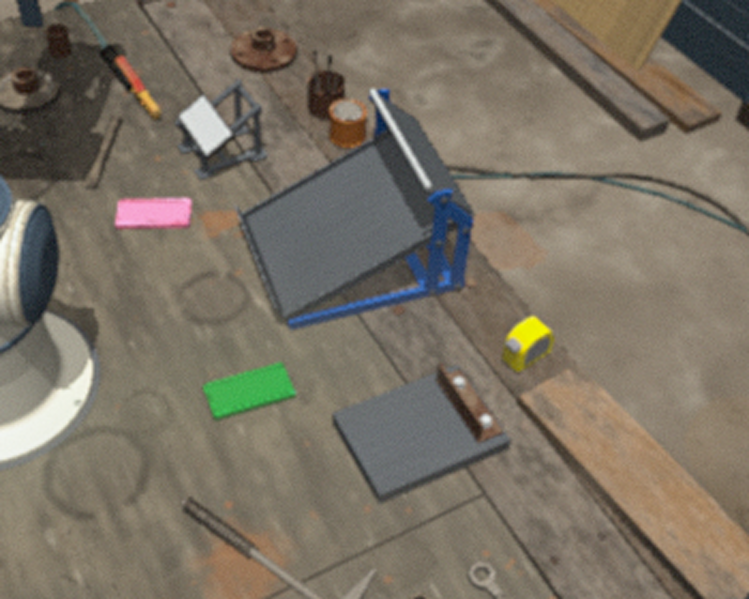

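View pics/t1.png

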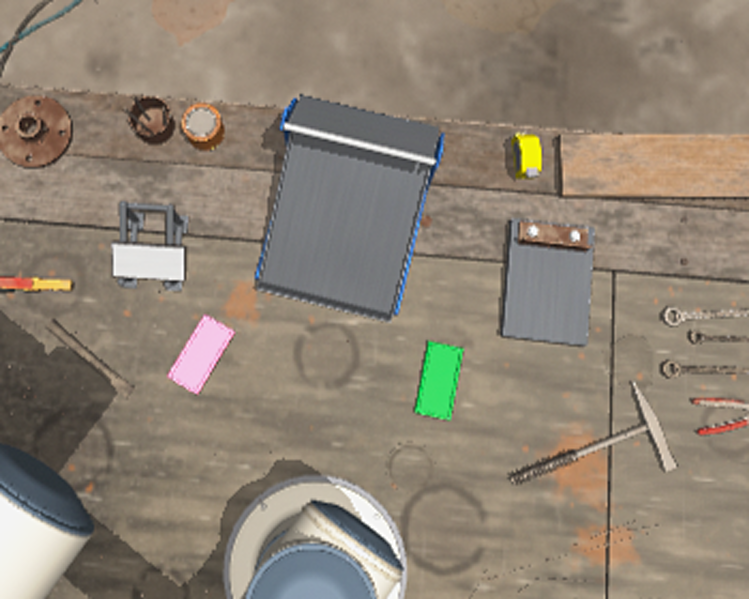

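Top image: candidates are the bright blank on the rack (199,222), pink (224,266) and green (335,278). The rack one is clean-bright, so I take it. Now I'll fit poses from corners in both views.

```bash
cat > h.py <<'E'
import numpy as np, cv2
from scipy.spatial.transform import Rotation as Ro
from scipy.optimize import least_squares
from bench import arm, vision, recognise, silhouettes, tip_of
np.set_printoptions(precision=4,suppress=True)
G=arm.grip_point_offset
def proj(c,P):
    k=vision.calibration(c); T=np.linalg.inv(np.array(k["pose"])); p=np.atleast_2d(P)@T[:3,:3].T+T[:3,3]
    return np.c_[k["cx"]+k["fx"]*p[:,0]/-p[:,2], k["cy"]+k["fy"]*-p[:,1]/-p[:,2]]
def W(pose,P):
    x,y,a=pose; P=np.atleast_2d(P); c,s=np.cos(a),np.sin(a)
    return np.c_[x+c*P[:,0]-s*P[:,1], y+s*P[:,0]+c*P[:,1], P[:,2]]
def fit(obs,x0):
    """obs: {cam:(local pts, pixels)} -> (x,y,yaw)"""
    f=lambda q: np.concatenate([(proj(c,W(q,P))-np.array(u)).ravel() for c,(P,u) in obs.items()])
    r=least_squares(f,x0,loss="soft_l1"); print("fit",r.x,"px res",np.round(f(r.x).reshape(-1,2),1).tolist()); return r.x
def tool(a,j):
    a=np.array(a,float)/np.linalg.norm(a); j=np.array(j,float); j-=a*(a@j); j/=np.linalg.norm(j)
    return Ro.from_matrix(np.c_[j,a,np.cross(j,a)]).as_rotvec()
def tcp(g,rv): return np.array(g)-G*Ro.from_rotvec(rv).as_matrix()[:,1]
def save(c,name,box=None,draw=(),z=2):
    im=cv2.cvtColor(vision.grab_frame(c),cv2.COLOR_RGB2BGR); x0,y0,x1,y1=box or (0,0,560,420)
    im=cv2.resize(im[y0:y1,x0:x1],None,fx=z,fy=z,interpolation=cv2.INTER_CUBIC)
    for P in draw:
        cv2.polylines(im,[np.round((proj(c,P)+.5-[x0,y0])*z).astype(int)],True,(0,0,255),1)
    cv2.imwrite(f"pics/{name}.png",im)
def box(L): return L
def bright_quad(im,c0,r=45,thr=150):
    m=(im.min(2)>thr).astype(np.uint8); n,l,st,ce=cv2.connectedComponentsWithStats(m)
    i=min((i for i in range(1,n) if st[i,4]>150),key=lambda i:np.hypot(*(ce[i]-c0)))
    h=cv2.findContours((l==i).astype(np.uint8),0,2)[0][0]; return m,st[i],h[:,0]
E
cat > f1.py <<'E'
from h import *
S=lambda L:(np.array(L,float)/2.14+[130,120]).tolist()
T=lambda L:(np.array(L,float)/2.14+[130,100]).tolist()
bar=[[.055,.116,.230],[.055,-.116,.230]]
lip=[[-.155,.11,.03],[-.155,-.11,.03]]
chute=fit({"top":(bar+lip,T([[285,126],[438,161],[258,288],[392,318]])),"scene":(bar+lip,S([[375,93],[430,186],[243,213],[287,318]]))},[.5,0,0])
pl=[[.1,.07,.025],[.1,-.07,.025],[-.1,-.07,.025],[-.1,.07,.025]]
bed=fit({"top":(pl[1:],T([[594,228],[586,346],[502,336]])),"scene":(pl[1:],S([[508,437],[381,497],[335,414]]))},[.5,-.3,0])
c30,s30=np.cos(np.pi/6),.5
def bl(z=.075): return [[-.005*s30+sx*.03*c30, sy*.06, z+.005*c30+sx*.03*s30] for sx,sy in [(1,1),(1,-1),(-1,-1),(-1,1)]]
E
python3 - <<'E'
from f1 import *
obs={}
for c,c0 in [("top",(199,222)),("scene",(226,180))]:
    im=vision.grab_frame(c)
    m,st,h=bright_quad(im,np.array(c0)); q=cv2.approxPolyDP(h.reshape(-1,1,2),4,True)[:,0]; print(c,st,q.tolist())
    q=cv2.boxPoints(cv2.minAreaRect(h)); print(q.tolist())
E
```

```text
fit [ 0.5811 -0.0096 -0.1519] px res [[0.2, 0.5], [-0.2, 0.5], [2.6, -2.3], [0.6, -1.8], [-2.1, -1.8], [-0.2, 0.5], [0.5, 0.4], [-1.0, -2.2]]
fit [ 0.489  -0.3492 -0.0192] px res [[0.1, -0.6], [1.2, -0.2], [0.5, 0.3], [1.2, 0.2], [-0.7, -0.9], [-2.3, -0.6]]
top [182 214  34  17 504] [[182, 214], [183, 228], [215, 230], [215, 216]]
[[181.031005859375, 228.53543090820312], [182.03985595703125, 213.40267944335938], [215.95578002929688, 215.66372680664062], [214.94692993164062, 230.79647827148438]]
scene [214 165  24  27 345] [[224, 165], [214, 175], [227, 191], [237, 181]]
[[212.3323516845703, 173.089599609375], [224.6011505126953, 164.09249877929688], [238.2716827392578, 182.734130859375], [226.0028839111328, 191.73123168945312]]
```

```bash
cat >> f1.py <<'E'
blank=fit({"top":(bl(),[[182,213.9],[215.8,215.8],[215,230.6],[181.6,228.6]]),"scene":(bl(),[[224.5,164.3],[238,182],[226.5,191.7],[213,174]])},[.4,.2,0])
def stop(): return [[.055,s*.0575,z] for s,z in [(1,.065),(-1,.065),(-1,.025),(1,.025)]]
E
python3 - <<'E'
from f1 import *
d=[W(blank,bl()),W(chute,bar),W(chute,[[.135,.11,.151],[.135,-.11,.151],[-.155,-.11,.016],[-.155,.11,.016]]),W(bed,pl),W(bed,stop())]
save("top","ov_t",(160,130,420,280),d,3); save("scene","ov_s",(190,140,390,360),d,2.7)
a,b=cv2.imread("pics/ov_t.png"),cv2.imread("pics/ov_s.png")
# reach check
n=np.array([-s30*np.cos(blank[2]),-s30*np.sin(blank[2]),c30])
for sg in (1,-1):
    j=sg*np.array([np.cos(blank[2]),np.sin(blank[2]),0]); rv=tool(-n,j); g=[*blank[:2],.079]
    print("pick",arm.inverse_kinematics(tcp(g,rv),rv))
    jc=sg*np.array([-np.sin(chute[2]),np.cos(chute[2]),0]); rv=tool([0,0,-1],jc); g=W(chute,[.035,0,.25])[0]; print("drop",g,arm.inverse_kinematics(tcp(g,rv),rv))
    nr=W([0,0,chute[2]],[-np.sin(.436),0,np.cos(.436)])[0]; rv=tool(-nr,jc); g=W(chute,[-.08,0,.065])[0]; print("runout",g,arm.inverse_kinematics(tcp(g,rv),rv))
    jb=sg*np.array([-np.sin(bed[2]),np.cos(bed[2]),0]); rv=tool([0,0,-1],jb); g=W(bed,[-.008,0,.04])[0]; print("bed",g,arm.inverse_kinematics(tcp(g,rv),rv))
E
```

```text
fit [ 0.5811 -0.0096 -0.1519] px res [[0.2, 0.5], [-0.2, 0.5], [2.6, -2.3], [0.6, -1.8], [-2.1, -1.8], [-0.2, 0.5], [0.5, 0.4], [-1.0, -2.2]]
fit [ 0.489  -0.3492 -0.0192] px res [[0.1, -0.6], [1.2, -0.2], [0.5, 0.3], [1.2, 0.2], [-0.7, -0.9], [-2.3, -0.6]]
fit [0.4585 0.3084 0.0194] px res [[-0.6, -0.8], [0.5, -0.5], [1.1, 1.0], [0.1, 0.8], [0.3, -1.4], [0.6, -0.6], [-0.8, 0.5], [-0.5, -0.7]]
pick None
drop [ 0.6157 -0.0149  0.25  ] [-0.121   0.4653  1.3461  0.      1.3302 -1.54  ]
runout [0.502  0.0025 0.065 ] None
bed [ 0.481 -0.349  0.04 ] [-0.7282  0.6915  1.6009 -0.      0.8492 -2.2798]
pick None
drop [ 0.6157 -0.0149  0.25  ] [-0.121   0.4653  1.3461  0.      1.3302  1.6016]
runout [0.502  0.0025 0.065 ] None
bed [ 0.481 -0.349  0.04 ] [-0.7282  0.6915  1.6009  0.      0.8492  0.8618]
```

View pics/ov_t.png

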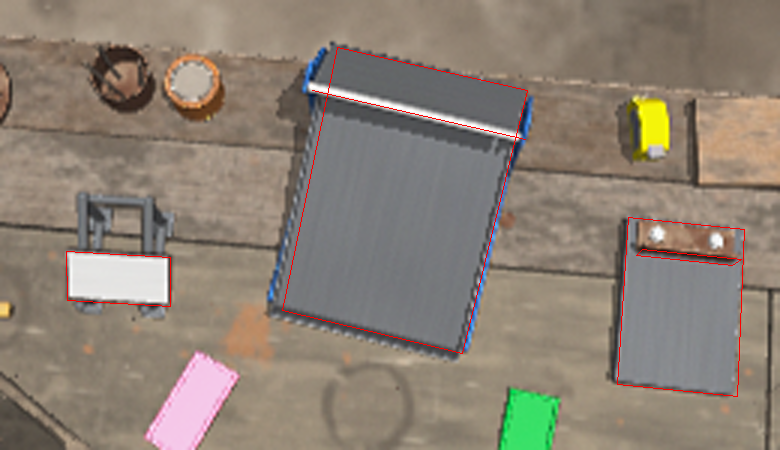

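View pics/ov_s.png

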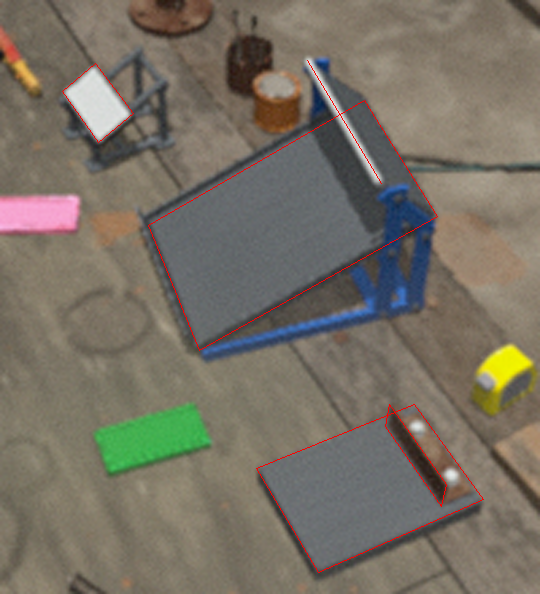

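```bash
python3 - <<'E' | grep -v fit
from f1 import *
for sg in (1,-1):
  for deg in (0,10,20,25,30):
    t=np.radians(deg)
    nb=W([0,0,blank[2]],[-np.sin(t),0,np.cos(t)])[0]; j=sg*W([0,0,blank[2]],[np.cos(t),0,np.sin(t)])[0]
    for z in (.079,.13,.2):
        rv=tool(-nb,j); g=np.array([*blank[:2],.075])+nb*(z-.075); print("pick",sg,deg,z,arm.inverse_kinematics(tcp(g,rv),rv))
  for deg in (0,10,20,25):
    t=np.radians(deg)
    nr=W([0,0,chute[2]],[-np.sin(t),0,np.cos(t)])[0]; jc=sg*W([0,0,chute[2]],[0,1,0])[0]
    for x in (-.1,-.05,0): rv=tool(-nr,jc); g=W(chute,[x,0,.016+(x+.155)*.4663+.02])[0]; print("run",sg,deg,x,arm.inverse_kinematics(tcp(g,rv),rv))
E
```

```text
pick 1 0 0.079 [ 0.484   0.5921  1.6838 -0.      0.8656  0.4646]
pick 1 0 0.13 [ 0.484   0.5173  1.6421 -0.      0.9823  0.4646]
pick 1 0 0.2 [ 0.484   0.4279  1.5673 -0.      1.1464  0.4646]
pick 1 10 0.079 [ 0.5367  0.5546  1.8071 -0.1457  0.6329  0.6286]
pick 1 10 0.13 [ 0.5456  0.4643  1.7816 -0.1285  0.7485  0.614 ]
pick 1 10 0.2 [ 0.5582  0.3514  1.7275 -0.1126  0.9155  0.6009]
pick 1 20 0.079 [ 0.5987  0.545   1.926  -0.48    0.4175  0.9954]
pick 1 20 0.13 [ 0.6203  0.4418  1.917  -0.3959  0.5253  0.9192]
pick 1 20 0.2 [ 0.6522  0.3075  1.883  -0.3228  0.6916  0.8556]
pick 1 25 0.079 [ 0.633   0.5532  1.9829 -0.8099  0.3427  1.3481]
pick 1 25 0.13 [ 0.6627  0.4455  1.9822 -0.6437  0.4361  1.194 ]
pick 1 25 0.2 [ 0.7073  0.3021  1.9582 -0.4997  0.5944  1.0649]
pick 1 30 0.079 None
pick 1 30 0.13 [ 0.7081  0.461   2.0451 -1.0014  0.3869  1.5853]
pick 1 30 0.2 [ 0.7676  0.3107  2.0312 -0.7492  0.523   1.3554]
run 1 0 -0.1 [-0.1123  0.5573  1.8694  0.      0.7149 -1.5313]
run 1 0 -0.05 [-0.1161  0.5622  1.7316  0.      0.8478 -1.535 ]
run 1 0 0 [-0.1192  0.5795  1.5892  0.      0.
[... 1324 characters left out ...]
]
pick -1 30 0.2 [ 0.7676  0.3107  2.0312 -0.7492  0.523  -1.7862]
run -1 0 -0.1 [-0.1123  0.5573  1.8694  0.      0.7149  1.6103]
run -1 0 -0.05 [-0.1161  0.5622  1.7316  0.      0.8478  1.6066]
run -1 0 0 [-0.1192  0.5795  1.5892  0.      0.9729  1.6035]
run -1 10 -0.1 [-0.1069  0.5238  2.0106 -0.0186  0.4329  1.632 ]
run -1 10 -0.05 [-0.1117  0.517   1.8747 -0.0128  0.5755  1.6211]
run -1 10 0 [-0.1155  0.5254  1.7364 -0.0097  0.7054  1.614 ]
run -1 20 -0.1 None
run -1 20 -0.05 [-0.1062  0.5016  2.0187 -0.0579  0.273   1.6695]
run -1 20 0 [-0.1111  0.4963  1.8826 -0.0346  0.414   1.6408]
run -1 25 -0.1 None
run -1 25 -0.05 None
run -1 25 0 [-0.1086  0.4942  1.9549 -0.0719  0.2572  1.6795]
```

```bash
cat >> h.py <<'E'
def plan(mid,n,l,lift,back,q6sign=None,betas=(0,4,-4,8,-8,12,-12,16,-16,20,-20,24,-24),off=0.,side=0.):
    """grasp candidates: blank mid, up normal n, length axis l; grasp point lift along n, off along l, side along jaw"""
    n=np.array(n)/np.linalg.norm(n); l=np.array(l)-n*(n@l); l/=np.linalg.norm(l); out=[]
    for b in betas:
        for sg in (1,-1):
            j=np.cross(l,n); a=Ro.from_rotvec(np.radians(b)*j).apply(-n); rv=tool(a,sg*j)
            g=np.array(mid)+n*lift+l*off+j*side; p=tcp(g,rv); q=[arm.inverse_kinematics(p+n*h,rv) for h in np.linspace(0,back,5)]
            if all(x is not None for x in q): out.append((b,sg,p,rv,q[0],q[-1],n))
    return out
E
python3 - <<'E' | grep -v fit
from f1 import *
nb=W([0,0,blank[2]],[-s30,0,c30])[0]; l=W([0,0,blank[2]],[0,1,0])[0]
for o in plan([*blank[:2],.075],nb,l,.006,.1,off=.004,side=.001): print(o[0],o[1],o[2],o[4],o[5])
E
```

```text
-4 1 [0.4266 0.3159 0.1321] [ 0.7189  0.5797  1.9877 -1.1087  0.4317  1.7144] [ 0.799   0.3744  1.988  -0.7989  0.5927  1.4323]
-4 -1 [0.4266 0.3159 0.1321] [ 0.7189  0.5797  1.9877 -1.1087  0.4317 -1.4272] [ 0.799   0.3744  1.988  -0.7989  0.5927 -1.7093]
-8 1 [0.4267 0.3201 0.1317] [ 0.7562  0.5955  1.9446 -1.0327  0.5323  1.6681] [ 0.8359  0.3986  1.9461 -0.7952  0.693   1.4537]
-8 -1 [0.4267 0.3201 0.1317] [ 0.7562  0.5955  1.9446 -1.0327  0.5323 -1.4735] [ 0.8359  0.3986  1.9461 -0.7952  0.693  -1.6879]
-12 1 [0.427  0.3242 0.1311] [ 0.7893  0.6151  1.9    -0.9786  0.6313  1.6394] [ 0.8681  0.4258  1.9036 -0.79    0.7896  1.4699]
-12 -1 [0.427  0.3242 0.1311] [ 0.7893  0.6151  1.9    -0.9786  0.6313 -1.5022] [ 0.8681  0.4258  1.9036 -0.79    0.7896 -1.6717]
-16 1 [0.4274 0.3282 0.1302] [ 0.8182  0.6378  1.8543 -0.9378  0.7283  1.6202] [ 0.8957  0.4555  1.8606 -0.7844  0.8828  1.4823]
-16 -1 [0.4274 0.3282 0.1302] [ 0.8182  0.6378  1.8543 -0.9378  0.7283 -1.5214] [ 0.8957  0.4555  1.8606 -0.7844  0.8828 -1.6592]
-20 1 [0.428  0.3322 0.1291] [ 0.8433  0.6634  1.8077 -0.9061  0.823   1.6065] [ 0.9192  0.4872  1.8173 -0.779   0.9729  1.492 ]
-20 -1 [0.428  0.3322 0.1291] [ 0.8433  0.6634  1.8077 -0.9061  0.823  -1.5351] [ 0.9192  0.4872  1.8173 -0.779   0.9729 -1.6496]
24 1 [0.4296 0.2876 0.1278] [ 0.3455  0.6068  2.2201  2.4532  0.3857 -2.2006] [ 0.3985  0.3386  2.2407  1.871   0.2203 -1.544 ]
24 -1 [0.4296 0.2876 0.1278] [0.3455 0.6068 2.2201 2.4532 0.3857 0.941 ] [0.3985 0.3386 2.2407 1.871  0.2203 1.5976]
-24 1 [0.4287 0.336  0.1278] [ 0.8648  0.6913  1.7604 -0.8811  0.9155  1.5961] [ 0.939   0.5206  1.7739 -0.7741  1.0599  1.4994]
-24 -1 [0.4287 0.336  0.1278] [ 0.8648  0.6913  1.7604 -0.8811  0.9155 -1.5455] [ 0.939   0.5206  1.7739 -0.7741  1.0599 -1.6422]
```

```bash
cat > p1.py <<'E'
from f1 import *
nb=W([0,0,blank[2]],[-s30,0,c30])[0]; l=W([0,0,blank[2]],[0,1,0])[0]
o=[o for o in plan([*blank[:2],.075],nb,l,.006,.1,off=-.004,side=.001,betas=(-8,)) if o[1]==1][0]
b,sg,p,rv,q,qb,n=o
arm.goto_joints(qb); arm.move_l(p+n*.03,0.2); print("force",arm.sense()["force"])
print("contact",arm.move_l(p,0.06,contact_N=8)); arm.grasp(12); s=arm.sense(); print(s["width"],s["force"],s["ee_pos"]-p)
arm.move_l(p+n*.015,0.05); arm.grasp(45); arm.move_l(p+n*.1,0.2); s=arm.sense(); print(s["width"],s["force"],s["time"])
save("scene","pick",(150,90,330,240),z=4); 
E
python3 p1.py
```

```text
fit [ 0.5811 -0.0096 -0.1519] px res [[0.2, 0.5], [-0.2, 0.5], [2.6, -2.3], [0.6, -1.8], [-2.1, -1.8], [-0.2, 0.5], [0.5, 0.4], [-1.0, -2.2]]
fit [ 0.489  -0.3492 -0.0192] px res [[0.1, -0.6], [1.2, -0.2], [0.5, 0.3], [1.2, 0.2], [-0.7, -0.9], [-2.3, -0.6]]
fit [0.4585 0.3084 0.0194] px res [[-0.6, -0.8], [0.5, -0.5], [1.1, 1.0], [0.1, 0.8], [0.3, -1.4], [0.6, -0.6], [-0.8, 0.5], [-0.5, -0.7]]
force [-0.0961 -0.357  -0.4162]
contact False
0.05972130876740757 [-3.3492 -0.1497  1.5981] [-0.0002 -0.      0.    ]
0.05938520216084306 [-0.9102  0.505  -5.8081] 6.3083
```

View pics/pick.png

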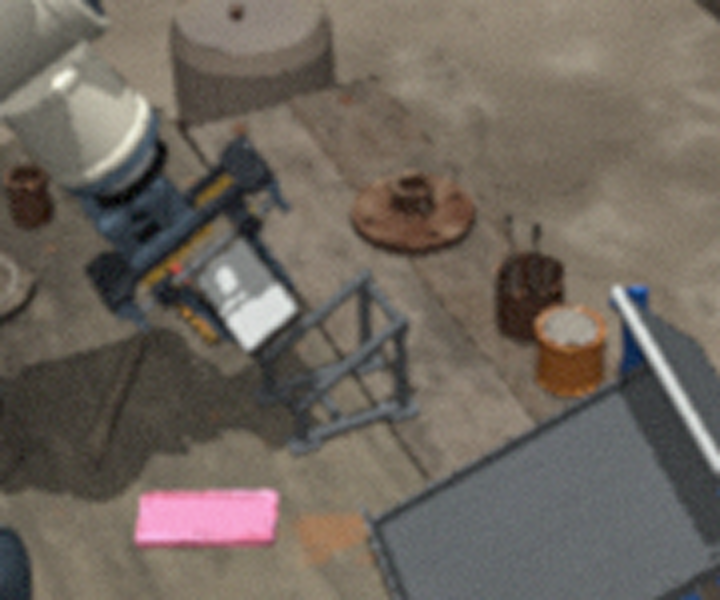

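```bash
cat > p2.py <<'E'
from f1 import *
l=W([0,0,chute[2]],[1,0,0])[0]; mid=W(chute,[.034,0,.243])[0]
o=[o for o in plan(mid,[0,0,1],l,.006,.1,off=-.004,side=.001,betas=(-8,)) if o[1]==1][0]
b,sg,p,rv,q,qb,n=o; print(q,qb,arm.sense()["joint_positions"])
P=arm.sense()["ee_pos"]; arm.move_l(P+[0,0,.08],0.25)
arm.goto_joints(qb); arm.move_l(p+n*.008,0.2); arm.wait(.1); print(arm.sense()["force"],arm.sense()["width"])
c=arm.move_l(p-n*.006,0.02,contact_N=3); z=arm.sense()["ee_pos"]; print("contact",c,z-p)
if c: arm.move_l(z+n*.003,0.03)
else: arm.move_l(p,.03)
arm.open_jaws(); arm.wait(.3); P=arm.sense()["ee_pos"]; arm.move_l(P+[0,0,.1],0.3)
s=arm.sense(); print(s["time"],s["force"],s["width"])
print([(np.round(np.array(d["centre"])*[560,420],1).tolist(),round(d["score"],2)) for d in tip_of("scene","blank")])
save("scene","drop",(210,140,360,265),z=5)
arm.move_l(P+[-.05,.2,.1],0.35); save("top","drop_t",(230,130,350,260),z=4.5); print(arm.sense()["time"])
E
python3 p2.py | grep -v fit
```

```text
[-0.1245  0.5288  1.243   0.0038  1.5094  1.5976] [-0.1245  0.465   1.0864  0.0039  1.7298  1.5985] [ 0.8222  0.3937  1.9612 -0.8051  0.6794  1.454 ]
[-0.1347 -0.2424 -6.5638] 0.05953248702548853
contact True [-0.    -0.    -0.003]
11.25 [ 0.8158  1.4896 -1.2371] 0.09111434993264063
[([210.2, 163.8], 0.72), ([200.6, 218.3], 0.64), ([244.6, 302.7], 0.64)]
12.1417
```

View pics/drop_t.png

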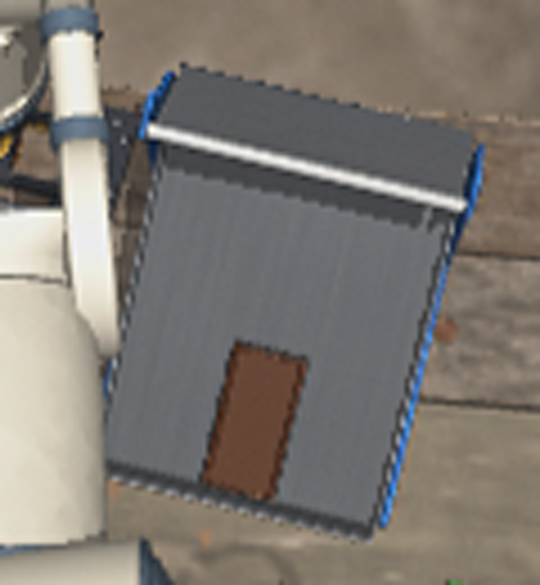

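The blank lies dross side up (rusty) at the lip, centre about (286,223) in the full top image. Now I'll measure it and plan the grasp.

```bash
cat > f2.py <<'E'
from f1 import *
t=np.radians(25)
def rust(c,box,minA=150):
    im=cv2.cvtColor(vision.grab_frame(c),cv2.COLOR_RGB2HSV).astype(int); R=cv2.cvtColor(im.astype(np.uint8),cv2.COLOR_HSV2RGB).astype(int)
    m=((R[...,0]-R[...,2])>22).astype(np.uint8); k=np.zeros_like(m); x0,y0,x1,y1=box; k[y0:y1,x0:x1]=1; m*=k
    n,lb,st,ce=cv2.connectedComponentsWithStats(m); i=1+np.argmax(st[1:,4]); h=cv2.findContours((lb==i).astype(np.uint8),0,2)[0][0]
    return np.array(cv2.boxPoints(cv2.minAreaRect(h))),st[i],cv2.approxPolyDP(h,4,True)[:,0]
def order(q,ref):   # match corners to nearest reference order (cyclic, both senses)
    c=[np.roll(s,k,0) for s in (q,q[::-1]) for k in range(4)]; d=ref-ref.mean(0)
    return min(c,key=lambda s:((s-s.mean(0)-d)**2).sum())
def slope(q):  # q: chute-frame x,y of mid and yaw in sheet plane -> world mid, n, l, top corners
    x,y,a=q; n=np.array([-np.sin(t),0,np.cos(t)]); u=np.array([np.cos(t),0,np.sin(t)]); v=np.array([0,1,0])
    s=np.array([x,y,.016+(x+.155)*np.tan(t)]); s=s+n*(.005)/1; l=np.cos(a)*u+np.sin(a)*v; w=np.cross(n,l)
    C=np.array([s+n*.006+i*l*.06+k*w*.03 for i,k in ((1,1),(1,-1),(-1,-1),(-1,1))]); r=[0,0,chute[2]]
    return W(chute,s)[0],W(r,n)[0],W(r,l)[0],W(chute,C)
def fit2(x0=(-.098,.02,-.03)):
    ob={}
    for c,bx in (("top",(262,195,312,250)),("scene",(225,180,320,290))):
        q,st,ap=rust(c,bx); ob[c]=order(q,proj(c,slope(x0)[3])); print(c,st,q.round(1).tolist(),ap.tolist())
    f=lambda q:np.concatenate([(proj(c,slope(q)[3])-ob[c]).ravel() for c in ob])
    r=least_squares(f,x0,loss="soft_l1"); print("blank",r.x,"res",f(r.x).round(1)); return r.x
E
python3 - <<'E' | grep -v fit
from f2 import *
q=fit2(); mid,n,l,C=slope(q); print(mid,n,l); np.save("q.npy",q)
for off in (0,.01,.02,.03):
    print(off,[(o[0],o[1],o[4].round(2).tolist()) for o in plan(mid,n,l,.014,.08,off=off,betas=range(-18,19,2))])
E
```

```text
top [275 206  23  35 523] [[274.20001220703125, 237.10000610351562], [282.0, 206.0], [297.79998779296875, 209.89999389648438], [290.0, 241.0]] [[282, 206], [275, 236], [290, 240], [297, 210]]
scene [ 225  205   87   85 2527] [[225.0, 205.0], [311.0, 205.0], [311.0, 289.0], [225.0, 289.0]] [[234, 208], [225, 218], [225, 248], [230, 248], [225, 250], [225, 268], [230, 270], [225, 271], [225, 285], [230, 287], [225, 289], [311, 289], [302, 284], [302, 277], [296, 280], [296, 269], [267, 275], [258, 270], [239, 217], [255, 209]]
blank [-0.0967  0.0032 -0.0512] res [  0.3  -0.8   1.1   0.1  -0.3   0.8  -0.8  -0.1 -29.2  13.4 -24.  -57.9
  29.7 -41.1  25.3  29.9]
[0.484  0.0085 0.0477] [-0.4178  0.0639  0.9063] [ 0.887  -0.1875  0.4221]
0 [(-18, 1, [-0.11, 0.53, 1.98, 0.02, 0.51, 1.64]), (-18, -1, [-0.11, 0.53, 1.98, 0.02, 0.51, -1.5]), (-16, 1, [-0.11, 0.52, 2.01, 0.02, 0.45, 1.64]), (-16, -1, [-0.11, 0.52, 2.01, 0.02, 0.45, -1.5]), (-14, 1, [-0.11, 0.52, 2.04, 0.01, 0.39, 1.65]), (-14, -1, [-0.11, 0.52, 2.04, 0.01, 0.39, -1.49]), (-12, 1, [-0.11, 0.52, 2.07, 0.0, 0.33, 1.67]), (-12, -1, 
[... 4065 characters left out ...]
2, 0.29, -1.46]), (-6, 1, [-0.1, 0.51, 2.08, -0.05, 0.22, 1.71]), (-6, -1, [-0.1, 0.51, 2.08, -0.05, 0.22, -1.43]), (-4, 1, [-0.1, 0.51, 2.11, -0.09, 0.16, 1.76]), (-4, -1, [-0.1, 0.51, 2.11, -0.09, 0.16, -1.38]), (10, 1, [-0.08, 0.6, 2.31, 3.28, 0.38, -1.59]), (10, -1, [-0.08, 0.6, 2.31, 3.28, 0.38, 1.55]), (12, 1, [-0.07, 0.63, 2.33, 3.27, 0.47, -1.57]), (12, -1, [-0.07, 0.63, 2.33, 3.27, 0.47, 1.57]), (14, 1, [-0.07, 0.66, 2.36, 3.26, 0.56, -1.56]), (14, -1, [-0.07, 0.66, 2.36, 3.26, 0.56, 1.58]), (16, 1, [-0.06, 0.69, 2.39, 3.26, 0.66, -1.55]), (16, -1, [-0.06, 0.69, 2.39, 3.26, 0.66, 1.59]), (18, 1, [-0.06, 0.73, 2.42, 3.26, 0.76, -1.54]), (18, -1, [-0.06, 0.73, 2.42, 3.26, 0.76, 1.6])]
```

View pics/drop.png

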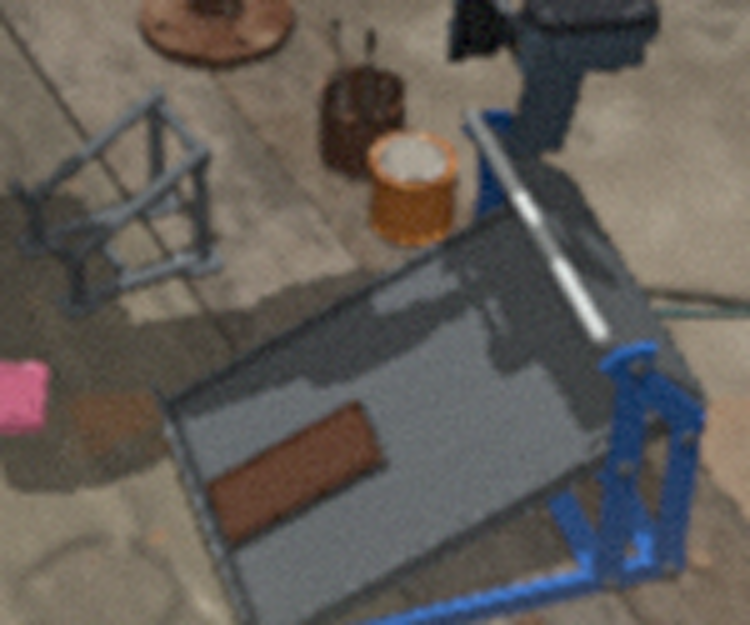

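```bash
cat > p3.py <<'E'
from f2 import *
ob={"top":np.array([[282,206],[297.8,209.9],[290,241],[274.2,237.1]]),"scene":np.array([[281.4,220.4],[286.8,232.8],[256,248.6],[251.4,237.4]])}
f=lambda q:np.concatenate([(proj(c,slope(q)[3])-ob[c]).ravel() for c in ob])
r=least_squares(f,(-.098,.0,-.03),loss="soft_l1"); print("blank",r.x,f(r.x).round(1)); q=r.x; np.save("q.npy",q)
mid,n,l,C=slope(q); b,off,L=-8,.01,.0155
o=[o for o in plan(mid,n,l,L,.08,off=off,betas=(b,)) if o[1]==1][0]; p,rv,qb=o[2],o[3],o[5]
if max(abs(f(r.x)))<6:
    arm.goto_joints(qb); arm.move_l(p+n*.015,.2); arm.wait(.1); print(arm.sense()["force"])
    c=arm.move_l(p,.04,contact_N=4); s=arm.sense(); print("contact",c,(s["ee_pos"]-p)@n)
    if c: arm.move_l(s["ee_pos"]+n*.001,.03)
    P=arm.sense()["ee_pos"]; np.save("lift.npy",L+(P-p)@n); arm.grasp(15); print(arm.sense()["width"],arm.sense()["force"])
    arm.move_l(P+n*.01,.05); arm.grasp(55); arm.move_l(P+n*.08,.2); s=arm.sense(); print(s["width"],s["force"],s["time"],np.load("lift.npy"))
    save("scene","lift",(210,120,350,260),z=4)
E
python3 p3.py | grep -v fit
```

```text
blank [-0.0971  0.0011 -0.0223] [ 0.3 -0.4  1.2  0.1  0.8  0.9  0.2  0.5  0.1 -1.7  0.3 -1.7 -0.9  0.1
 -1.1 -1.5]
[-0.1124  0.0723  0.6689]
contact True -0.00046799216945848547
0.059482479913928445 [2.7487 3.2    0.4009]
0.059294673416443365 [ 0.3543 -0.0267 -6.602 ] 16.3583 0.015862074209592427
```

View pics/lift.png

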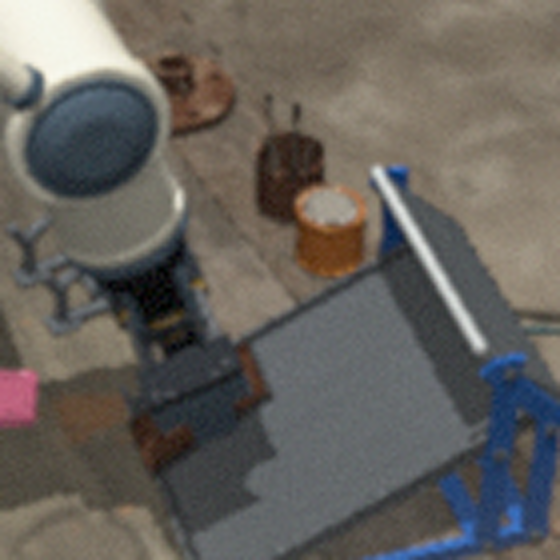

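```bash
cat > p4.py <<'E'
from f2 import *
L=float(np.load("lift.npy")); bx=W([0,0,bed[2]],[1,0,0])[0]
def tgt(x,z): return [o for o in plan(W(bed,[x,0,z])[0],[0,0,1],bx,L,.1,off=.01,betas=(-8,)) if o[1]==1][0]
o=tgt(-.025,.034); p,rv,qb=o[2],o[3],o[5]; print(o[4],qb)
P=arm.sense()["ee_pos"]; arm.move_l(P+[0,0,.1],.25); arm.goto_joints(qb); arm.move_l(p+[0,0,.02],.2); arm.move_l(p,.08); arm.wait(.15); print(arm.sense()["force"])
c=arm.move_l(p+bx*.026,.03,contact_N=5); s=arm.sense(); d=(s["ee_pos"]-p)@bx; print("stop",c,d,s["force"])
P=s["ee_pos"]; arm.move_l(P-bx*.003,.03); P=P-bx*.003; arm.wait(.1)
c=arm.move_l(P-[0,0,.010],.02,contact_N=4); s=arm.sense(); print("down",c,s["ee_pos"]-P,s["force"],s["width"],s["time"])
save("scene","place",(290,240,410,360),z=5)
E
python3 p4.py | grep -v fit
```

```text
[-0.687   0.7136  1.5106 -0.1007  1.0295  0.9598] [-0.687   0.5851  1.4366 -0.0915  1.2311  0.9383]
[ 1.289  -1.0973 -2.7745]
stop True 0.02187778673534342 [ 0.0079 -0.9073  0.7443]
down True [ 0.0004 -0.0002 -0.0011] [ 2.5962 -0.6362  4.7125] 0.05952536107091703 20.725
```

View pics/place.png

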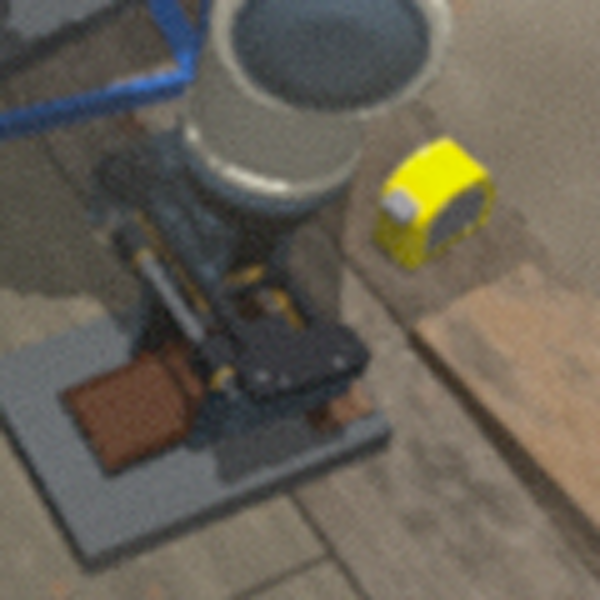

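```bash
cat > p5.py <<'E'
from f2 import *
arm.open_jaws(); arm.wait(.2); P=arm.sense()["ee_pos"]; arm.move_l(P+[0,0,.12],.2); arm.move_l(P+[-.05,.25,.2],.3); s=arm.sense(); print(s["time"],s["force"])
mid=lambda x,y,a:[W(bed,[[x+i*.06*np.cos(a)-k*.03*np.sin(a),y+i*.06*np.sin(a)+k*.03*np.cos(a),.036] ])[0] for i,k in ((1,1),(1,-1),(-1,-1),(-1,1))]
ob={}
for c,bx in (("top",(364,205,410,270)),("scene",(290,300,375,352))):
    q,st,ap=rust(c,bx); print(c,st,q.round(1).tolist(),ap.tolist()); ob[c]=order(q,proj(c,mid(-.008,0,0)))
    f=lambda v:(proj(c,mid(*v))-ob[c]).ravel(); r=least_squares(f,(-.008,0,0)); print(c,r.x,f(r.x).round(1))
d=[W(bed,stop()),mid(-.008,0,0)]
save("scene","end_s",(290,270,390,360),z=5); save("top","end_t",(355,190,425,280),z=5)
a,b=cv2.imread("pics/end_s.png"),cv2.imread("pics/end_t.png"); h=max(len(a),len(b)); 
pad=lambda i:np.vstack([i,np.zeros((h-len(i),i.shape[1],3),np.uint8)]); im=np.hstack([pad(a),pad(b)]); cv2.imwrite("pics/end.png",cv2.resize(im,(800,int(h*800/im.shape[1]))))
E
python3 p5.py | grep -v fit
```

```text
23.425 [-0.8968 -0.4193 -0.0013]
top [364 227  46  43 584] [[364.0, 227.0], [409.0, 227.0], [409.0, 269.0], [364.0, 269.0]] [[409, 227], [404, 262], [364, 258], [364, 269], [409, 269]]
top [-0.0607 -0.0004  0.0679] [ 13.8   3.7 -14.2   4.3 -13.6  -3.4  14.1  -4.1]
scene [ 318  300   57   52 1146] [[318.0, 300.0], [374.0, 300.0], [374.0, 351.0], [318.0, 351.0]] [[341, 300], [353, 325], [366, 320], [369, 333], [318, 351], [353, 351], [349, 339], [359, 351], [374, 351], [374, 330], [369, 328], [374, 326], [374, 300], [368, 300], [370, 306], [366, 300]]
scene [ 0.0335 -0.0524 -0.4861] [ -7.9  17.9  -5.7 -15.    7.2 -16.4   6.3  16.5]
```

View pics/end.png

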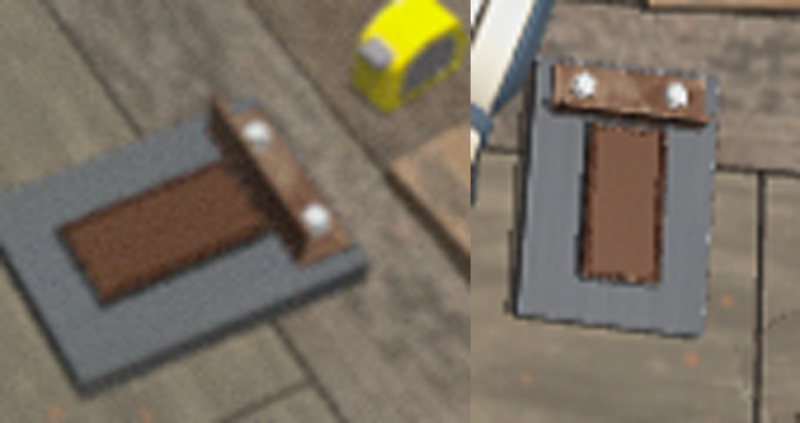

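```bash
python3 - <<'E' | grep -v fit
from f2 import *
k=800/850*5
T=np.array([[588,125],[664,129],[658,283],[580,278]],float); T=np.c_[355+(T[:,0]-500*.9412)/k,190+T[:,1]/k]
S=np.array([[226,160],[272,232],[102,303],[58,231]],float)/k+[290,270]
mid=lambda x,y,a,z=.036:np.array([W(bed,[[x+i*.06*np.cos(a)-j*.03*np.sin(a),y+i*.06*np.sin(a)+j*.03*np.cos(a),z]])[0] for i,j in ((1,1),(1,-1),(-1,-1),(-1,1))])
for c,U,idx in (("top",T,[0,1,2,3]),("scene",S,[2,3])):
    f=lambda v:(proj(c,mid(*v))-U)[idx].ravel(); r=least_squares(f,(-.008,0,0)); print(c,r.x,f(r.x).round(1))
print("stop foot line rows top:",proj("top",W(bed,stop())).round(1).tolist(), T.round(1).tolist())
E
```

```text
top [-0.0081 -0.0002  0.0162] [-0.5 -0.8  0.3 -0.2  0.4  0.7 -0.2  0.3]
scene [-0.007  -0.0071 -0.0193] [ 0.2  0.6 -0.2 -0.6]
stop foot line rows top: [[373.7, 212.4], [406.6, 215.8], [403.6, 217.8], [371.4, 214.5]] [[379.9, 216.6], [396.1, 217.4], [394.8, 250.1], [378.2, 249.1]]
```

```bash
python3 -c "
from bench import arm
s=arm.sense(); print(s['time'],s['force']); arm.hand_in()"
```

```text
23.625 [ 0.55581338 -0.6030029  -1.25081613]
the job is handed in; nothing more can be done
```

The job is handed in at 23.6 s of the 54 s limit; `hand_in` reports no verdict, so I don't know the outcome.

- **Turn-over:** I took the bright blank off the rack (not the pink or green one), touched it on the edge bar and let it go about 3 mm above. It came to rest dross side up against the lip.
- **Placing:** I picked it up again and felt for the angle-iron stop with light contact. Then I backed off 3 mm and set the blank down.
- **Last checks:**
  - The top camera puts the blank's middle at bed x -8.1 mm, y 0 mm and yaw 0.9°, about 3 mm short of the stop.
  - A rough scene-camera fit gives x -7 mm, y -7 mm and yaw -1.1°. Both are within the limits.
  - The last pictures show it lying on the plate, rusty face up, with the arm clear. I did not measure its flatness directly.
- **Failed or disagreed:**
  - My automatic colour segmentation failed in the scene view of the run-out and in both end views, where it ran into the background or the stop. I read those corners from the pictures instead.
  - The chute fit was off by up to about 2.6 px at the lip.
- **Other objects:** My moves stayed clear of the tin, cup and tape measure. They looked undisturbed, the tape measure in the last picture and the tin and cup in the lift picture, but I did not measure their positions.

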